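# Open the instrument case and put the forceps away

## Task

Swing the lid of the steel instrument case up and back past its balance point, so that it stays open by itself against its stops. Then pick up the forceps lying on the worktop and lay them, without dropping them, flat on the floor of the case beside the spatula that is already in it. Leave the lid standing open, the spatula in the case and the other things on the worktop where they are.

Things in the scene. Friction and masses are not known exactly. Their poses are not given: they have to be found in the camera images.
- case: Plain steel instrument case fixed to the worktop: an open tray 130 (its x) x 240 (its y) x 55 mm high, walls and floor 3 mm thick, closed by a hinged lid. Origin at the centre of its underside; z up; its x axis points from the front to the hinge at the back (away from the robot, give or take its yaw). The inner floor is 124 x 234 mm.
- case_floor (a point): Centre of the case's inner floor, 3 mm above the worktop; axes as the case.
- case_hinge (a point): Middle of the hinge line, 69 mm behind the case's centre and 55 mm above the worktop; the hinge line runs along the case's y axis. This point does not move.
- case_lid (a joint): Lid angle in rad: 0 closed (level), grows as the front edge swings up and back, 1.57 upright, 1.85 against the stops (leaning back). The hinge is nearly free, lightly damped: below about 1.55 the lid falls shut when let go, above about 1.65 it falls back on its stops and stays. Lid 138 x 248 mm, 0.2 to 0.4 kg.
- lid_bar (a point): Middle of the lift bar of the lid: a round bar 8 mm thick and 100 mm long, parallel to the hinge line, held by an arm at each end 40 mm out from the lid's front edge, in the lid's plane (the gap between bar and edge is 34 mm; the space below the bar is free). 178 mm from the hinge line, at the hinge line's height when closed; moves with the lid. Its axes are the lid's: x from bar to hinge, y along the bar.
- forceps_mid (a point): Steel forceps lying flat on the worktop, 142 mm long, 18 mm wide, 11 mm high, 25 g. The point is their centre, half-way up (5.5 mm above what they lie on); y along their length, x across, z up.
- spatula_mid (a point): Thin flat steel spatula, 196 x 12 x 5 mm, lying in the case on its floor along the back wall, about 40 mm behind the case's centre line. The point is its centre; y along its length.
- marker_black: Marker pen lying on the worktop, 136 x 16 x 18 mm, in front of the case, nearest to the robot. A bystander; origin under its centre.
- marker_red: Marker pen lying on the worktop to the left of the case, 136 x 16 x 18 mm. A bystander; origin under its centre.
- petri_0: Round flat petri dish, 94 mm across, 16 mm high, on the right beyond the forceps. A bystander; origin under its centre.
- bottle_buffer: Capped plastic bottle, 60 mm across, 112 mm high, behind the forceps to the right of the case. A bystander; origin under its centre.

How it is judged:
By the outcome, as a careful person would: the job done as asked, in the order asked, and still so for the second after the job is handed in, with the robot touching nothing.
It also fails if it takes over 54 s, if anything falls off the work surface, if the arm or the gripper's body presses on something with over 40 N, if the wrist force passes 120 N, or if a joint passes its speed limit or range.

## Robot

A 6-joint arm with a two-finger parallel gripper is mounted at the origin on a cart in front of the work surface, level with it; the furniture and walls round the work are solid. World frame = base frame: x ahead of the robot, y to its left, z up, the work surface at z = 0. Lengths are in m, angles in degrees, forces in N, time in s.
With the tool pointing down it reaches from about 0.4 to 0.825 m from the base axis. Payload 7 kg.
Tool frame: the origin (TCP) lies at the very end of the fingers, on their centre line; the grasp point (between the pads) lies 19 mm behind it (ctrl.hold_point_z is the distance from the TCP to the grasp point, in m); z points along the fingers, y is the line along which they close (so a half turn about z gives the same grasp; the last joint's range is limited). The gripper opens to 88 mm and grips with 3 to 60 N. Pads are 19 mm wide; open, the fingers measure 130 mm over their backs; the gripper's body (78 mm by 193 mm) begins 47 mm behind the grasp point.
Start: joints at [87.84, 20.546, 0.682, 0, -70.136, -16.507], TCP at [0.216, 0.639, 0.227] pointing down, gripper open.
Joint ranges: [-176.03, 176.03], [-82.01, 121.73], [-58.28, 71.71], [-173.87, 95.51], [-174.79, -0.11], [-173.66, 173.66]. Speed limits (degrees/s): [136.94, 136.94, 172.46, 180, 180, 180].

## Interface

Orientations are given as [roll, pitch, yaw] about the fixed x, y, z axes, in that order (R = Rz(yaw) Ry(pitch) Rx(roll)).
In Python, from plant import sensors, viewer, workorder, ctrl gives the robot as it stands.
- The arm moves only by the shell command python3 -m pendant 'ROWS'. ROWS is JSON, a list of rows, each a list of 3 entries, a list of its own where there are three numbers: the opening, from -1 (shut) to 1 (fully open), so that 0 is half open, then the shift along the tool's x, y, z in m, then the turn, a rotation vector about the tool's x, y, z in degrees. A call has 1 to 10 rows; each row is the pose to reach, as a shift and turn from the pose commanded when the call began, along the tool's axes at that moment; what a row does not reach only later rows make up. A row lasts 1/12 s, in which the tool goes at most 41.7 mm and 7.16 degrees, less where a joint would pass 70% of its speed; a pose out of reach is approached as far as the arm can. A call with a gripper value outside its range is refused whole. The fingers move at their own pace and stop on an object; the grip force is fixed at half the most. Time passes only in rows, so rows that repeat a pose let the fingers close. It gives the time, the measured TCP pose, the force, the opening and the grip force at its end, in the units of the state.
- sensors.get_obs(): the state, without advancing time (a new reading comes with each control period).
- viewer.snapshot(name): name is "scene" or "top" or "wrist"; returns the picture (384x512x3 uint8, red, green, blue); there is no depth.
- viewer.camera_params(name): a dict with "fx", "fy", "cx", "cy" (pixels), "dist" ([k1, k2, p1, p2, k3] as OpenCV has them; the pictures are not rectified), "extrinsics" (4x4, takes a point from world to camera coordinates). Camera axes: x right, y up, looking along -z (the intrinsics and any distortion apply to the point x, -y, -z); pixel columns grow to the right and rows downward; lengths in m; the calibration is good to about 2 mm. A picture is of the moment at which its call begins: read the wrist's pose just before it. camera_params takes no time and is no camera call; for the wrist camera it gives the pose at the moment of the call.
- workorder.close_job(): hands the job in; it is judged then, once.
The state is a dict: "clock": time; "joint_pos": joint angles; "qvel": joint speeds; "tau": joint torques, N m; "tool_pos": TCP position; "orientation": TCP orientation; "force": force on the tool from outside, world axes, zero at the start; "moment": the same for the moment, N m; "opening": finger opening in m; "gripper_force": force on a finger pad.
Only numpy, scipy, OpenCV 4.12 (cv2) and the standard library are available. Lean on these libraries where they do the work, as an engineer would, in place of code of your own. Each camera call takes 0.05 s, during which the arm holds its last target. There are 200 camera calls.

## Working session

There is one attempt and no reset: what is moved stays moved. The work goes in short steps, Python scripts to look and compute and a shell command to move; the robot and the scene stay as the last step left them, time stands still between calls to the robot, and variables do not carry over. Pictures are saved under pics/ and viewed, at most 10 in all, crops included, and the job is handed in when it is done.

```bash
mkdir -p pics; ls
cat > h.py <<'E'
import numpy as np, cv2
from plant import sensors, viewer, workorder, ctrl
from scipy.spatial.transform import Rotation as R
def snap(name,fn=None):
    p=viewer.camera_params(name); im=viewer.snapshot(name)
    if fn: cv2.imwrite('pics/'+fn,im[...,::-1])
    return im,p
def K(p): return np.array([[p['fx'],0,p['cx']],[0,p['fy'],p['cy']],[0,0,1.]])
def ray(p,uv):
    n=cv2.undistortPoints(np.array(uv,float).reshape(-1,1,2),K(p),np.array(p['dist'],float))[:,0]
    E=np.array(p['extrinsics']); d=np.c_[n[:,0],-n[:,1],-np.ones(len(n))]@E[:3,:3]
    return -E[:3,:3].T@E[:3,3],d
def onz(p,uv,z):
    o,d=ray(p,uv); return o+d*((z-o[2])/d[:,2])[:,None]
def proj(p,X):
    E=np.array(p['extrinsics']); c=np.atleast_2d(X)@E[:3,:3].T+E[:3,3]
    return cv2.projectPoints(c*[1,-1,-1],np.zeros(3),np.zeros(3),K(p),np.array(p['dist'],float))[0][:,0]
def toolrot(o): return R.from_euler('xyz',o,degrees=True)
E
python3 - <<'E'
from h import *
a,p=snap('top','top0.png'); b,q=snap('scene','scene0.png')
for x in (p,q):
    o,_=ray(x,[[256,192]]); print(o.round(3),x['fx'],x['dist'])
print(sensors.get_obs(), ctrl.hold_point_z)
E
```

```text
pics
[0.311 0.025 1.186] 400.1379549578576 [0.03788118 0.         0.         0.         0.        ]
[-0.491 -0.477  0.946] 396.8620313372377 [-0.06877517  0.          0.          0.          0.        ]
{'clock': 0.1, 'joint_pos': array([ 8.78415150e+01,  2.05865854e+01,  6.40553037e-01, -1.83381750e-02,
       -7.01358714e+01, -1.65069978e+01]), 'qvel': array([-0.04962973,  0.00315736,  0.13110867,  0.00481925, -0.03422322,
        0.11718995]), 'tau': array([-4.62521766e-04, -5.84159768e+01,  2.93751061e+01,  7.01533824e+00,
        1.01758653e-02, -5.24193570e-05]), 'tool_pos': array([0.2159098 , 0.63908688, 0.22573453]), 'orientation': array([ 1.79916573e+02, -6.74409523e-03, -1.86717214e+01]), 'force': array([ 0.13005232, -0.33170941, -0.36707864]), 'moment': array([-0.01059111,  0.00305821,  0.02672756]), 'gripper_force': 0.0, 'opening': 0.08748059439422823} 0.0188
```

View pics/top0.png

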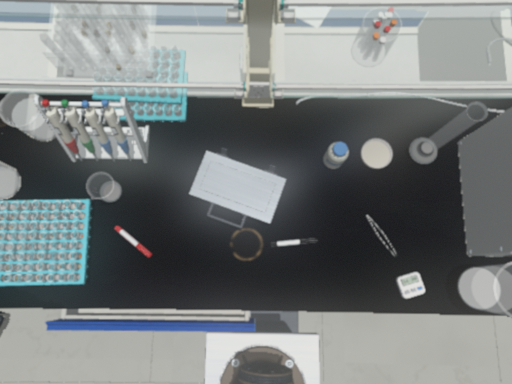

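View pics/scene0.png

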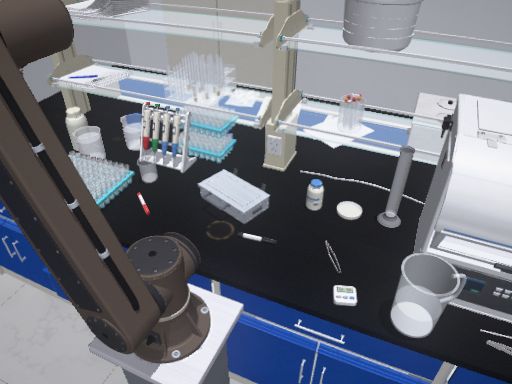

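Run:
```python
from h import *
im=cv2.imread('pics/top0.png')
p=viewer.camera_params('top')
a=cv2.resize(im[140:240,180:300],None,fx=5,fy=5,interpolation=cv2.INTER_CUBIC)
b=cv2.resize(im[205:265,350:410],None,fx=5,fy=5,interpolation=cv2.INTER_CUBIC)
c=np.zeros((500,800,3),np.uint8);c[:,:600]=a; c[:300,600:800]=b[:,50:250]; cv2.imwrite('pics/z0.png',c)
# forceps contour
g=cv2.cvtColor(im,cv2.COLOR_BGR2GRAY)
def blob(x0,y0,x1,y1,t,z):
    m=np.zeros_like(g); m[y0:y1,x0:x1]=(g[y0:y1,x0:x1]>t)*255
    ys,xs=np.nonzero(m); P=onz(p,np.c_[xs,ys],z)[:,:2]
    r=cv2.minAreaRect(P.astype(np.float32)); bx=cv2.boxPoints(r)
    e=max([bx[1]-bx[0],bx[2]-bx[1]],key=np.linalg.norm)
    print(len(xs),'c',np.round(r[0],4),'size',np.round(r[1],4),'long dir deg',np.degrees(np.arctan2(e[1],e[0])).round(1),'mean',P.mean(0).round(4)); return
for t in (50,70,90): blob(360,208,402,262,t,.006)
for t in (120,150): blob(186,145,292,226,t,.057)
for t in (60,90): blob(268,232,322,250,t,.009)
print(onz(p,[[205,152],[286,181],[272,222],[190,190]],.057).round(4))
print('bg',np.median(g[225:235,330:355]), proj(p,[[.216,.639,.226],[0,0,0]]))
```

```text
314 c [ 0.433  -0.3467] size [0.1448 0.0253] long dir deg 35.2 mean [ 0.432  -0.3473]
246 c [ 0.4348 -0.3459] size [0.141  0.0235] long dir deg 35.0 mean [ 0.4341 -0.3462]
162 c [ 0.4336 -0.3463] size [0.1386 0.0204] long dir deg 35.1 mean [ 0.4365 -0.3444]
4205 c [0.5564 0.0767] size [0.2519 0.1571] long dir deg 70.8 mean [0.5614 0.074 ]
4056 c [0.5624 0.0746] size [0.2491 0.1399] long dir deg 70.6 mean [0.5614 0.074 ]
243 c [ 0.4077 -0.0928] size [0.0203 0.135 ] long dir deg -84.0 mean [ 0.4072 -0.0856]
146 c [ 0.406  -0.0752] size [0.0177 0.0713] long dir deg -83.5 mean [ 0.406  -0.0749]
[[ 0.6632  0.1718  0.057 ]
 [ 0.5788 -0.0659  0.057 ]
 [ 0.4588 -0.0259  0.057 ]
 [ 0.5486  0.211   0.057 ]]
bg 32.0 [[-16.08419388 314.6808027 ]
 [261.08127295 390.91850165]]
```

View pics/z0.png

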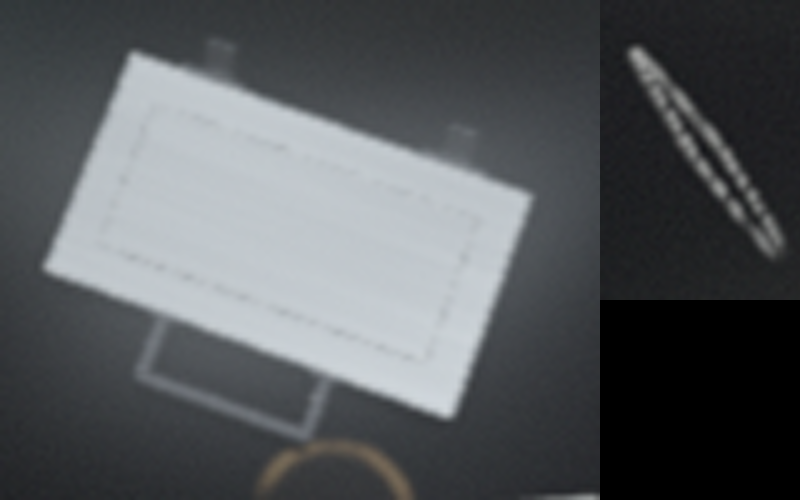

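The overview shows the closed lid with corners at about (205,152), (286,181), (272,222) and (190,190). The lift bar runs from (208,215) to (241,227) and the forceps are centred at (381,235). Sizes and heights match the figures given. Next I move above the bar.

```bash
cat >> h.py <<'E'
def go(pos,yaw=None,rpy=None):
    s=sensors.get_obs(); r=toolrot(s['orientation'])
    t=R.from_euler('xyz',rpy if rpy is not None else [180,0,yaw],degrees=True)
    print('at',s['tool_pos'].round(4),s['orientation'].round(1),'t',s['clock'],'shift',r.inv().apply(np.array(pos)-s['tool_pos']).round(4),'turn',(r.inv()*t).as_rotvec(degrees=True).round(1))
E
python3 -m pendant '[[-0.5,[0.4,0.4226,0.04],[0,0,90.6]],[-0.5,[0.4,0.4226,0.04],[0,0,90.6]],[-0.5,[0.4,0.4226,0.04],[0,0,90.6]],[-0.5,[0.4,0.4226,0.04],[0,0,90.6]],[-0.5,[0.4,0.4226,0.04],[0,0,90.6]],[-0.5,[0.4,0.4226,0.04],[0,0,90.6]],[-0.5,[0.4,0.4226,0.04],[0,0,90.6]],[-0.5,[0.4,0.4226,0.04],[0,0,90.6]],[-0.5,[0.4,0.4226,0.04],[0,0,90.6]],[-0.5,[0.4,0.4226,0.04],[0,0,90.6]]]'
python3 - <<'E'
from h import *
p=viewer.camera_params('top'); print(onz(p,[[224.2,221]],.055))
go([.4595,.1107,.18],-109.3); print(sensors.get_obs()['joint_pos'].round(1))
E
```

```text
clock: 0.93
tool_pos: [0.3903, 0.2599, 0.1979]
orientation: [180.0, 0.0, -90.6]
force: [0.9, 0.9, 1.0]
opening: 0.0264
gripper_force: 0.0
[[0.46011922 0.11014495 0.055     ]]
at [0.3903 0.2599 0.1979] [180.    0.  -90.6] t 0.9333 shift [ 0.1485 -0.0708  0.0178] turn [ 0.   0.  18.7]
[ 57.8   2.1 -26.8  -0.  -61.1 -58.4]
```

```bash
python3 -m pendant '[[-0.5,[0.1485,-0.0708,0.018],[0,0,18.7]],[-0.5,[0.1485,-0.0708,0.018],[0,0,18.7]],[-0.5,[0.1485,-0.0708,0.018],[0,0,18.7]],[-0.5,[0.1485,-0.0708,0.018],[0,0,18.7]],[-0.5,[0.1485,-0.0708,0.018],[0,0,18.7]],[-0.5,[0.1485,-0.0708,0.018],[0,0,18.7]],[-0.5,[0.1485,-0.0708,0.018],[0,0,18.7]]]'
python3 - <<'E'
from h import *
go([.4598,.1105,.18],-109.3); a,p=snap('wrist','w1.png'); print(ray(p,[[256,192]]),proj(p,[.4598,.1105,.055]),proj(p,sensors.get_obs()['tool_pos']))
E
```

```text
clock: 1.52
tool_pos: [0.4602, 0.1128, 0.1798]
orientation: [180.0, -0.0, -109.1]
force: [0.2, -0.3, -0.4]
opening: 0.0221
gripper_force: 0.0
at [0.4602 0.1128 0.1798] [ 180.    -0.  -109.1] t 1.5167 shift [ 0.0023 -0.0004 -0.0002] turn [ 0.  -0.   0.2]
(array([0.43739952, 0.04704467, 0.33922915]), array([[ 0.09287214,  0.24508618, -0.96509193]])) [[258.09812963 180.94767935]] [[259.22887681 243.32287283]]
```

View pics/w1.png

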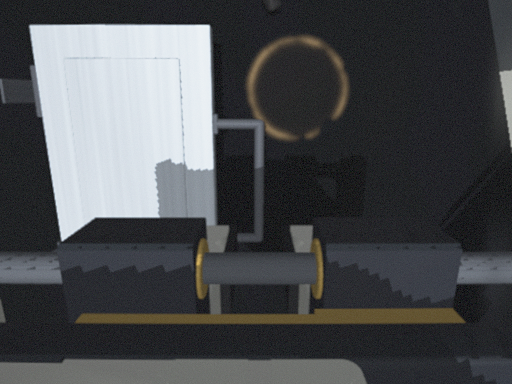

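The wrist view shows the bar at column 259, rows 121–238. That puts its middle within 2 px of where I predicted it, and both fingers straddle it. Next I descend and grip.

```bash
python3 -m pendant '[[-0.5,[0.0023,-0.0005,0.04],[0,0,0]],[-0.5,[0.0023,-0.0005,0.07],[0,0,0]],[-0.5,[0.0023,-0.0005,0.1],[0,0,0]],[-0.5,[0.0023,-0.0005,0.125],[0,0,0]],[-0.5,[0.0023,-0.0005,0.14],[0,0,0]],[-0.5,[0.0023,-0.0005,0.14],[0,0,0]],[-1,[0.0023,-0.0005,0.14],[0,0,0]],[-1,[0.0023,-0.0005,0.14],[0,0,0]],[-1,[0.0023,-0.0005,0.14],[0,0,0]],[-1,[0.0023,-0.0005,0.14],[0,0,0]]]'
python3 - <<'E'
from h import *
s=sensors.get_obs(); r=toolrot(s['orientation']); print(s['orientation'])
g=s['tool_pos']; ex=np.array([.944,-.3305,0]); H=np.array([.460,.1103,.055])+.178*ex
off=.015
for th in np.arange(0,1.81,.1):
    b=-np.cos(th)*ex*.178+np.array([0,0,np.sin(th)*.178])+.178*ex
    print(round(th,1),r.inv().apply(b).round(4),(H-.178*ex+b)[:3].round(3))
E
```

```text
clock: 2.4
tool_pos: [0.4605, 0.112, 0.0413]
orientation: [-179.9, 0.2, -109.0]
force: [-4.4, 4.8, 3.7]
opening: 0.0067
gripper_force: 30.0
[-1.79925245e+02  1.52482078e-01 -1.08962674e+02]
0.0 [0. 0. 0.] [0.46  0.11  0.055]
0.1 [-0.     -0.0009 -0.0178] [0.461 0.11  0.073]
0.2 [-0.0001 -0.0036 -0.0354] [0.463 0.109 0.09 ]
0.3 [-0.0001 -0.008  -0.0526] [0.468 0.108 0.108]
0.4 [-0.0001 -0.0141 -0.0693] [0.473 0.106 0.124]
0.5 [-0.0001 -0.0219 -0.0853] [0.481 0.103 0.14 ]
0.6 [-1.000e-04 -3.120e-02 -1.005e-01] [0.489 0.1   0.156]
0.7 [-1.000e-04 -4.200e-02 -1.146e-01] [0.5   0.096 0.17 ]
0.8 [-0.     -0.0542 -0.1276] [0.511 0.092 0.183]
0.9 [ 0.     -0.0675 -0.1393] [0.524 0.088 0.194]
1.0 [ 1.000e-04 -8.200e-02 -1.497e-01] [0.537 0.083 0.205]
1.1 [ 1.000e-04 -9.750e-02 -1.585e-01] [0.552 0.078 0.214]
1.2 [ 0.0002 -0.1137 -0.1658] [0.567 0.073 0.221]
1.3 [ 0.0003 -0.1306 -0.1713] [0.583 0.067 0.227]
1.4 [ 0.0004 -0.148  -0.1752] [0.599 0.061 0.23 ]
1.5 [ 0.0005 -0.1657 -0.1773] [0.616 0.056 0.233]
1.6 [ 0.0006 -0.1835 -0.1777] [0.633 0.05  0.233]
1.7 [ 0.0007 -0.2012 -0.1763] [0.65  0.044 0.232]
1.8 [ 0.0008 -0.2187 -0.1731] [0.666 0.038 0.228]
```

```bash
python3 -m pendant '[[-1,[0,-0.001,-0.018],[0,0,0]],[-1,[0,-0.004,-0.035],[0,0,0]],[-1,[0,-0.008,-0.053],[0,0,0]],[-1,[0,-0.014,-0.069],[0,0,0]],[-1,[0,-0.022,-0.085],[0,0,0]],[-1,[0,-0.031,-0.1],[0,0,0]],[-1,[0,-0.042,-0.115],[0,0,0]],[-1,[0,-0.042,-0.115],[0,0,0]]]'
python3 - <<'E'
from h import *
go([.4598,.1105,.040],-109.3)
E
```

```text
clock: 3.07
tool_pos: [0.5005, 0.0978, 0.1588]
orientation: [-179.9, 0.2, -109.0]
force: [-13.1, 9.0, 10.9]
opening: 0.0072
gripper_force: 30.0
at [0.5005 0.0978 0.1588] [-179.9    0.2 -109. ] t 3.0667 shift [0.0016 0.0427 0.1187] turn [-0.1  0.2  0.3]
```

```bash
python3 -m pendant '[[-1,[0,-0.011,-0.014],[0,0,0]],[-1,[0,-0.0245,-0.026],[0,0,0]],[-1,[0,-0.039,-0.036],[0,0,0]],[-1,[0,-0.0545,-0.0455],[0,0,0]],[-1,[0,-0.071,-0.0527],[0,0,0]],[-1,[0,-0.0715,-0.053],[0,0,0]]]'
python3 - <<'E'
from h import *
go([.4598,.1105,.040],-109.3); print(sensors.get_obs()['moment'])
E
```

```text
clock: 3.57
tool_pos: [0.5695, 0.0731, 0.2108]
orientation: [-179.8, 0.1, -109.0]
force: [-4.4, 0.1, 11.5]
opening: 0.0067
gripper_force: 30.0
at [0.5695 0.0731 0.2108] [-1.798e+02  1.000e-01 -1.090e+02] t 3.5667 shift [0.0005 0.1164 0.1704] turn [-0.2  0.1  0.3]
[ 0.63831102  1.70606002 -0.04632406]
```

```bash
python3 -m pendant '[[-1,[0,-0.017,-0.007],[0,0,0]],[-1,[0,-0.034,-0.0105],[0,0,0]],[-1,[0,-0.052,-0.0125],[0,0,0]],[-1,[0,-0.07,-0.013],[0,0,0]],[-1,[0,-0.0875,-0.0115],[0,0,0]],[-1,[0,-0.096,-0.01],[0,0,0]],[-1,[0,-0.096,-0.01],[0,0,0]]]'
python3 - <<'E'
from h import *
s=sensors.get_obs(); d=s['tool_pos']-[.460,.1105,.041]; u=d[:2]@[.944,-.3305]; print(s['joint_pos'].round(1),u,d[2],'theta',np.arctan2(d[2],.178-u))
E
```

```text
clock: 4.15
tool_pos: [0.6596, 0.041, 0.2189]
orientation: [-179.9, -0.0, -109.1]
force: [-0.2, -4.4, 6.2]
opening: 0.0068
gripper_force: 30.0
[ 20.5  19.4  -2.    0.1 -68.5 -39.6] 0.21140956368922198 0.17789476476688754 theta 1.7564391050464438
```

```bash
python3 -m pendant '[[-0.2,[0,0,0],[0,0,0]],[-0.2,[0,0,0],[0,0,0]],[0.2,[0,0,0],[0,0,0]],[0.2,[0,0,0],[0,0,0]],[0.2,[0,0,0],[0,0,0]],[0.2,[0,0,-0.02],[0,0,0]],[0.2,[0,0,-0.05],[0,0,0]],[0.2,[0,0,-0.08],[0,0,0]],[0.2,[0,0,-0.08],[0,0,0]]]'
python3 - <<'E'
from h import *
snap('scene','s2.png');s=sensors.get_obs();print(s['joint_pos'].round(1))
im=cv2.imread('pics/s2.png'); cv2.imwrite('pics/s2c.png',cv2.resize(im[80:280,130:380],None,fx=3,fy=3))
E
```

```text
clock: 4.9
tool_pos: [0.6604, 0.0429, 0.3051]
orientation: [-179.5, 0.2, -108.9]
force: [0.7, 0.5, 2.1]
opening: 0.052
gripper_force: 0.0
[ 20.6  17.    5.3   0.1 -77.9 -39.6]
```

View pics/s2c.png

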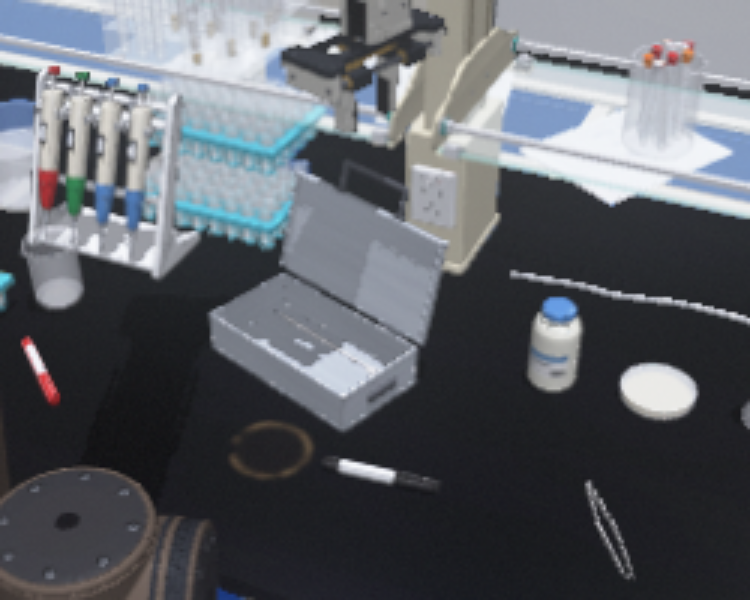

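The crop shows the lid standing open against its stops, with the spatula in the tray and the forceps at crop (608,528). Next I go to the forceps.

Run:
```python
from h import *
go([.434,-.346,.24],-145)
```

```text
at [0.6595 0.0431 0.3021] [-179.7    0.2 -109. ] t 4.95 shift [0.4415 0.0872 0.06  ] turn [-0.3  0.3 36. ]
```

```bash
python3 -m pendant '[[0.2,[0.4415,0.0872,0.06],[0,0,36]],[0.2,[0.4415,0.0872,0.06],[0,0,36]],[0.2,[0.4415,0.0872,0.06],[0,0,36]],[0.2,[0.4415,0.0872,0.06],[0,0,36]],[0.2,[0.4415,0.0872,0.06],[0,0,36]],[0.2,[0.4415,0.0872,0.06],[0,0,36]],[0.2,[0.4415,0.0872,0.06],[0,0,36]],[0.2,[0.4415,0.0872,0.06],[0,0,36]],[0.2,[0.4415,0.0872,0.06],[0,0,36]],[0.2,[0.4415,0.0872,0.06],[0,0,36]]]'
python3 -m pendant '[[0.2,[0.02,0,0],[0,0,0]],[0.2,[0.02,0,0],[0,0,0]]]'
python3 - <<'E'
from h import *
go([.434,-.346,.24],-145); s=sensors.get_obs(); im,p=snap('wrist','w3.png'); print(p['fx'],s['opening'],s['joint_pos'].round(1))
r=toolrot(s['orientation']); w=s['opening']/2
P=[[x,y,z] for z in (0,-.02,-.047) for x in (0,-.0095,.0095) for y in (-w-.021,-w,w,w+.021)]
q=proj(p,r.apply(P)+s['tool_pos'])
im=im[...,::-1].copy(); im=cv2.resize(im,None,fx=1.5,fy=1.5)
for (u,v),t in zip(q,P):
    cv2.circle(im,(int(u*1.5),int(v*1.5)),3,[(0,0,255),(0,255,0),(255,0,0)][[0,-.02,-.047].index(t[2])],-1)
cv2.imwrite('pics/w3o.png',im)
E
```

```text
clock: 5.78
tool_pos: [0.449, -0.3154, 0.2424]
orientation: [180.0, 0.0, -145.0]
force: [1.2, -1.0, 1.1]
opening: 0.0527
gripper_force: 0.0
clock: 5.95
tool_pos: [0.4307, -0.3278, 0.2419]
orientation: [179.9, -0.1, -145.2]
force: [-0.8, -0.5, 0.7]
opening: 0.0527
gripper_force: 0.0
at [ 0.4307 -0.3278  0.2419] [ 1.799e+02 -1.000e-01 -1.452e+02] t 5.95 shift [ 0.0077 -0.0169  0.0019] turn [ 0.1 -0.1 -0.2]
338.9658404030754 0.05273433416305305 [-16.5   7.4 -14.8  -0.  -67.9 -38.7]
```

View pics/w3o.png

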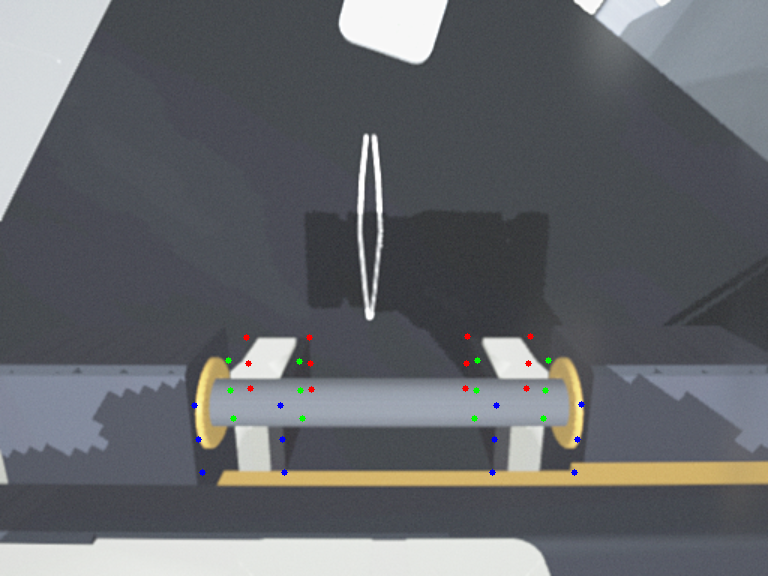

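The overlay shows the forceps upright at (370,135)–(370,318) in the 1.5x picture, widest near (370,230). The fingers taper to about 16 mm at the tips. I measure the forceps more precisely from this picture.

Run:
```python
from h import *
p=viewer.camera_params('wrist'); g=cv2.imread('pics/w3.png',0); 
m=np.zeros_like(g); m[84:216,232:262]=g[84:216,232:262]>150
ys,xs=np.nonzero(m); P=onz(p,np.c_[xs,ys],.0055)[:,:2].astype(np.float32)
r=cv2.minAreaRect(P); print(len(xs),r, cv2.boxPoints(r))
s=sensors.get_obs(); c=np.array(r[0])
go([*c,.0045],-145); 
q=viewer.camera_params('top'); print(onz(q,[[381,235]],.0055))
```

```text
801 ((0.4333062469959259, -0.34397900104522705), (0.14644452929496765, 0.01862914115190506), 34.620845794677734) [[ 0.36775747 -0.3779145 ]
 [ 0.37834147 -0.39324498]
 [ 0.49885502 -0.3100435 ]
 [ 0.48827103 -0.29471302]]
at [ 0.4322 -0.3269  0.2423] [ 179.9   -0.  -145.2] t 6.0 shift [ 0.0088 -0.0148  0.2377] turn [ 0.1 -0.  -0.2]
[[ 0.43168058 -0.34785814  0.0055    ]]
```

```bash
python3 -m pendant '[[0,[0.009,-0.015,0.04],[0,0,0]],[-0.2,[0.009,-0.015,0.08],[0,0,0]],[-0.2,[0.009,-0.015,0.12],[0,0,0]],[-0.2,[0.009,-0.015,0.16],[0,0,0]],[-0.2,[0.009,-0.015,0.19],[0,0,0]],[-0.2,[0.009,-0.015,0.205],[0,0,0]],[-0.2,[0.009,-0.015,0.205],[0,0,0]],[-0.2,[0.009,-0.015,0.205],[0,0,0]]]'
python3 - <<'E'
from h import *
go([.4333,-.344,.004],-145.4)
E
```

```text
clock: 6.67
tool_pos: [0.4355, -0.3427, 0.0373]
orientation: [179.9, -0.1, -144.9]
force: [0.8, -1.2, 0.7]
opening: 0.0347
gripper_force: 0.0
at [ 0.4355 -0.3427  0.0373] [ 1.799e+02 -1.000e-01 -1.449e+02] t 6.6667 shift [0.0025 0.0001 0.0333] turn [ 0.1 -0.1  0.5]
```

```bash
python3 -m pendant '[[-0.2,[0.0025,0,0.015],[0,0,0.5]],[-0.2,[0.0025,0,0.025],[0,0,0.5]],[-0.2,[0.0025,0,0.033],[0,0,0.5]],[-0.2,[0.0025,0,0.033],[0,0,0.5]],[-1,[0.0025,0,0.033],[0,0,0.5]],[-1,[0.0025,0,0.033],[0,0,0.5]],[-1,[0.0025,0,0.033],[0,0,0.5]],[-1,[0.0025,0,0.033],[0,0,0.5]]]'
python3 - <<'E'
from h import *
go([.4333,-.344,.004],-145.4)
E
```

```text
clock: 7.33
tool_pos: [0.4338, -0.345, 0.0056]
orientation: [-179.9, 0.0, -145.5]
force: [0.2, 0.9, 2.0]
opening: 0.0158
gripper_force: 30.0
at [ 0.4338 -0.345   0.0056] [-179.9    0.  -145.5] t 7.3333 shift [-0.0002  0.0011  0.0016] turn [-0.1  0.  -0.1]
```

```bash
python3 -m pendant '[[-1,[0,0,-0.01],[0,0,0]],[-1,[0,0,-0.03],[0,0,0]],[-1,[0,0,-0.06],[0,0,0]],[-1,[0,0,-0.1],[0,0,0]],[-1,[0,0,-0.14],[0,0,0]],[-1,[0,0,-0.18],[0,0,0]],[-1,[0,0,-0.21],[0,0,0]],[-1,[0,0,-0.21],[0,0,0]]]'
python3 - <<'E'
from h import *
go([.5411,.0820,.2],rpy=[-177,0,-109.3])
a,p=snap('top','t4.png'); im=cv2.imread('pics/t4.png')
im,p=snap('wrist','w4.png');
E
```

```text
clock: 8.0
tool_pos: [0.4361, -0.3467, 0.2236]
orientation: [-179.4, 0.3, -145.4]
force: [0.8, -1.1, -0.0]
opening: 0.0157
gripper_force: 30.0
at [ 0.4361 -0.3467  0.2236] [-179.4    0.3 -145.4] t 8.0 shift [-0.3296  0.2937  0.0221] turn [  2.2  -0.8 -36.1]
```

View pics/w4.png

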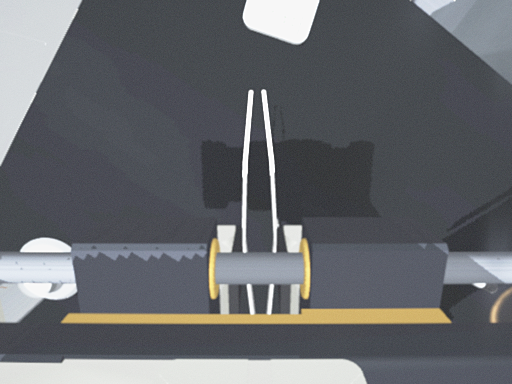

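The forceps are held squarely between the pads, prongs straight ahead with tips at (251–264, 91). Next I carry them over the case.

```bash
python3 -m pendant '[[-1,[-0.03,0.0267,0],[0,0,-3.6]],[-1,[-0.06,0.0534,0],[0,0,-7]],[-1,[-0.09,0.08,0],[0,0,-11]],[-1,[-0.12,0.107,0],[0,0,-14]],[-1,[-0.15,0.134,0],[0,0,-18]],[-1,[-0.18,0.16,0],[0,0,-22]],[-1,[-0.21,0.187,0],[0,0,-25]],[-1,[-0.24,0.214,0],[0,0,-29]],[-1,[-0.27,0.241,0],[0,0,-32]],[-1,[-0.3,0.267,0],[0,0,-36]]]'
python3 - <<'E'
from h import *
go([.5411,.0820,.2],rpy=[-177,0,-109.3]); print(sensors.get_obs()['joint_pos'].round(1))
E
```

```text
clock: 8.93
tool_pos: [0.5283, 0.047, 0.2142]
orientation: [179.9, -0.1, -109.3]
force: [0.9, -1.2, -0.0]
opening: 0.0156
gripper_force: 30.0
at [0.5283 0.047  0.2142] [ 1.799e+02 -1.000e-01 -1.093e+02] t 8.9333 shift [-0.0373 -0.0005  0.0142] turn [ 3.1 -0.1 -0. ]
[ 26.3   7.5 -18.5  -0.  -64.1 -45.6]
```

```bash
python3 -m pendant '[[-1,[-0.02,-0.0005,0],[1,0,0]],[-1,[-0.0373,-0.0005,0.014],[3,0,0]],[-1,[-0.0373,-0.0005,0.014],[3,0,0]],[-1,[-0.0373,-0.0005,0.014],[3,0,0]],[-1,[-0.0373,-0.0005,0.014],[3,0,0]]]'
python3 - <<'E'
from h import *
im,p=snap('wrist','w5.png'); s=sensors.get_obs(); r=toolrot(s['orientation'])
ex=np.array([.944,-.3305,0]); ey=np.array([.3305,.944,0]); C=np.array([.5628,.0744,0])
cor=[C+a*ex*.062+b*ey*.117+[0,0,.003] for a,b in((-1,-1),(1,-1),(1,1),(-1,1))]
top=[C+a*ex*.065+b*ey*.12+[0,0,.055] for a,b in((-1,-1),(1,-1),(1,1),(-1,1))]
im=im[...,::-1].copy(); im=cv2.resize(im,None,fx=1.5,fy=1.5)
for q,c in((cor,(0,0,255)),(top,(0,255,0))):
    for u,v in proj(p,np.array(q)): cv2.circle(im,(int(u*1.5),int(v*1.5)),4,c,-1)
# expected forceps far end
for x in(-.071,.071):
    u,v=proj(p,r.apply([x,0,.0])+s['tool_pos'])[0]; cv2.circle(im,(int(u*1.5),int(v*1.5)),3,(255,0,0),-1)
cv2.imwrite('pics/w5o.png',im); go([.5411,.0820,.0092],rpy=[-177,0,-109.3])
E
```

```text
clock: 9.35
tool_pos: [0.5415, 0.0798, 0.2004]
orientation: [-177.1, -0.1, -109.5]
force: [0.1, -0.5, -0.1]
opening: 0.0158
gripper_force: 30.0
at [0.5419 0.0796 0.2009] [-177.    -0.  -109.5] t 9.4 shift [-0.0021  0.0114  0.1913] turn [ 0.  -0.  -0.2]
```

View pics/w5o.png

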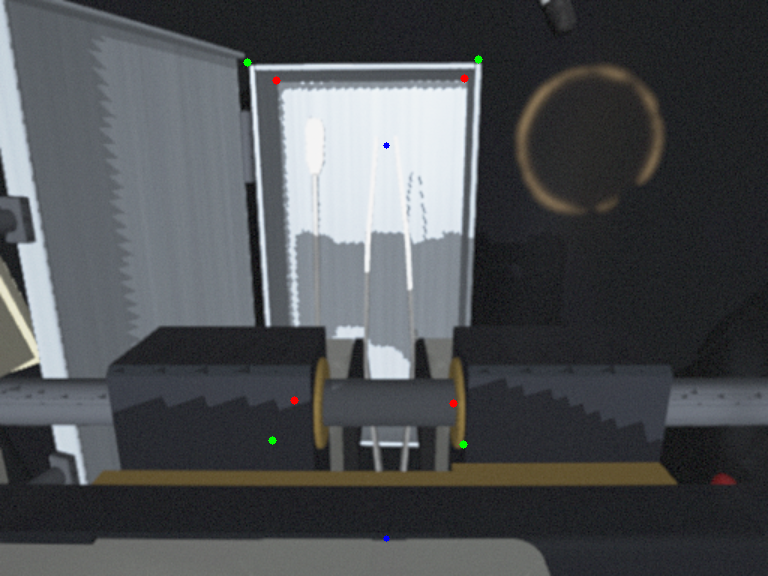

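The predicted case corners fall on the rims at (247,62) and (478,59). The spatula is at column 316, well clear, and the forceps are level. Next I lower them.

```bash
python3 -m pendant '[[-1,[-0.002,0.003,0.03],[0,0,0]],[-1,[-0.002,0.005,0.065],[0,0,0]],[-1,[-0.002,0.0065,0.1],[0,0,0]],[-1,[-0.002,0.0085,0.13],[0,0,0]],[-1,[-0.002,0.0095,0.15],[0,0,0]],[-1,[-0.002,0.0102,0.165],[0,0,0]],[-1,[-0.002,0.0107,0.175],[0,0,0]],[-1,[-0.002,0.0107,0.175],[0,0,0]],[-1,[-0.002,0.0107,0.175],[0,0,0]]]'
python3 - <<'E'
from h import *
go([.5411,.0820,.0092],rpy=[-177,0,-109.3])
E
```

```text
clock: 10.15
tool_pos: [0.5417, 0.082, 0.0259]
orientation: [-177.0, -0.0, -109.5]
force: [-0.0, 0.5, 0.8]
opening: 0.0159
gripper_force: 30.0
at [0.5417 0.082  0.0259] [-177.    -0.  -109.5] t 10.15 shift [0.0002 0.0014 0.0166] turn [ 0.  -0.  -0.2]
```

```bash
python3 -m pendant '[[-1,[0,0.001,0.006],[0,0,0]],[-1,[0,0.001,0.011],[0,0,0]],[-1,[0,0.001,0.014],[0,0,0]],[-1,[0,0.001,0.014],[0,0,0]],[-1,[0,0.001,0.014],[0,0,0]]]'
python3 -m pendant '[[-1,[0,0,0.002],[0,0,0]],[-1,[0,0,0.002],[0,0,0]],[-1,[0,0,0.002],[0,0,0]]]'
python3 -m pendant '[[-1,[0,0,0.001],[0,0,0]],[-1,[0,0,0.001],[0,0,0]],[-1,[0,0,0.001],[0,0,0]]]'
```

```text
clock: 10.57
tool_pos: [0.5412, 0.0827, 0.0117]
orientation: [-177.0, 0.0, -109.5]
force: [0.1, 0.9, -0.8]
opening: 0.0155
gripper_force: 30.0
clock: 10.82
tool_pos: [0.5413, 0.0826, 0.0096]
orientation: [-177.0, 0.0, -109.5]
force: [0.0, -0.1, -1.1]
opening: 0.0155
gripper_force: 30.0
clock: 11.07
tool_pos: [0.5415, 0.0827, 0.0088]
orientation: [-177.0, 0.0, -109.5]
force: [-0.9, 0.2, 3.7]
opening: 0.0159
gripper_force: 30.0
```

```bash
python3 -m pendant '[[-1,[0,0,0.0007],[0,0,0]],[-1,[0,0,0.0007],[0,0,0]],[-1,[0,0,0.0007],[0,0,0]]]'
python3 -m pendant '[[-0.58,[0,0,0],[0,0,0]],[-0.52,[0,0,0],[0,0,0]],[-0.52,[0,0,0],[0,0,0]],[-0.52,[0,0,0],[0,0,0]],[-0.52,[0,0,0],[0,0,0]]]'
```

```text
clock: 11.32
tool_pos: [0.5416, 0.0826, 0.0085]
orientation: [-177.0, 0.0, -109.5]
force: [-2.1, -0.2, 8.6]
opening: 0.016
gripper_force: 30.1
clock: 11.73
tool_pos: [0.5412, 0.0826, 0.0077]
orientation: [-177.0, -0.0, -109.5]
force: [0.2, 0.9, -0.8]
opening: 0.0209
gripper_force: 0.0
```

Released with no side force. I retreat straight up in the world frame, holding y to the 3° tilt.

```bash
python3 -m pendant '[[-0.52,[0,-0.0002,-0.004],[0,0,0]],[-0.52,[0,-0.0005,-0.01],[0,0,0]],[-0.52,[0,-0.001,-0.02],[0,0,0]],[-0.52,[0,-0.002,-0.04],[0,0,0]],[-0.52,[0,-0.004,-0.075],[0,0,0]],[-0.52,[0,-0.006,-0.11],[0,0,0]],[-0.52,[0,-0.008,-0.15],[0,0,0]],[-0.52,[0,-0.01,-0.19],[0,0,0]],[-0.52,[0,-0.012,-0.23],[0,0,0]],[-0.52,[0,-0.012,-0.23],[0,0,0]]]'
python3 - <<'E'
from h import *
snap('wrist','w6.png'); snap('scene','s6.png'); snap('top','t6.png')
a=cv2.resize(cv2.imread('pics/s6.png')[80:280,130:380],(500,400)); b=cv2.resize(cv2.imread('pics/w6.png')[:260,100:400],(300,260))
c=np.zeros((400,800,3),np.uint8); c[:,:500]=a; c[:260,500:]=b; cv2.imwrite('pics/f6.png',c)
E
```

```text
clock: 12.57
tool_pos: [0.5449, 0.0835, 0.2485]
orientation: [-176.4, 0.5, -109.4]
force: [2.1, 0.6, 1.1]
opening: 0.0212
gripper_force: 0.0
```

View pics/f6.png

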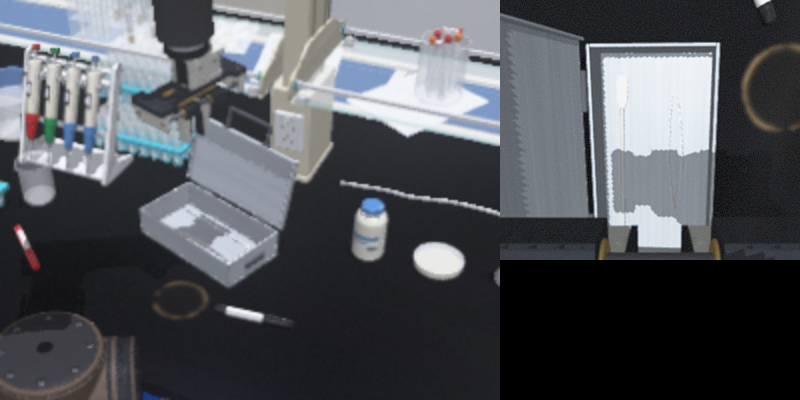

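The forceps lie flat in the tray around (676,155), beside the spatula at (622,140). The lid is open and the bystanders are where they were. I let the arm settle and hand in.

```bash
python3 -m pendant '[[-0.52,[0,0,0],[0,0,0]],[-0.52,[0,0,0],[0,0,0]],[-0.52,[0,0,0],[0,0,0]]]'; python3 -c "
from plant import workorder; print(workorder.close_job())"
```

```text
clock: 12.97
tool_pos: [0.5407, 0.0824, 0.2371]
orientation: [-177.1, -0.1, -109.5]
force: [0.6, -0.7, 0.4]
opening: 0.0214
gripper_force: 0.0
the job is handed in; nothing more can be done
None
```

The lid stands open on its stops, the forceps lie flat on the case floor beside the spatula, and the job was handed in at about 13 s (no verdict was returned).

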